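Start the loaded microcentrifuge

ROBOT

A 6-joint arm with a two-finger parallel gripper is mounted at the origin on the work surface. World frame = base frame: x ahead of the robot, y to its left, z up, the work surface at z = 0. Lengths are in m, angles in rad, forces in N, time in s.
With the tool pointing down it reaches from about 0.35 to 0.975 m from the base axis. Payload 4.9 kg.
Tool frame: the origin (TCP) lies on the mounting face of the last link; the fingertips stand 173 mm ahead of it and the grasp point (between the pads) lies ctrl.pinch_z ahead of it (ctrl.pinch_z is the distance from the TCP to the grasp point, in m); z points along the fingers, y is the line along which they close (so a half turn about z gives the same grasp; the last joint's range is limited). The gripper opens to 85 mm and grips with 20 to 120 N. Pads are 22 mm wide; open, the fingers measure 114 mm over their backs; the gripper's body (76 mm by 85 mm) begins 54 mm behind the grasp point. The pads swing forward as they close: fully open they stand 13 mm farther back than shut.
Start: joints at [1.02, 0.053, 1.613, -0, 1.476, -0.119], TCP at [0.262, 0.568, 0.405] pointing down, gripper open.
Joint ranges: [-3.01, 3.01], [-1.01, 2.22], [0.06, 2.58], [-1.02, 4.17], [0.09, 2.62], [-3.14, 3.14]. Speed limits (rad/s): [2.57, 2.57, 3.14, 3.14, 3.14, 3.14].

INTERFACE

Orientations are given as a rotation vector (axis times angle).
In Python, from station import telemetry, eyes, ctrl gives the robot as it stands.
- The arm moves only by the tool apply_moves, never from a script. Its argument "plan" is a list of rows, each a list of 5 numbers: the finger opening in m, from 0 to 0.0854, then the shift along the tool's x, y, z in m, then the turn about the tool's z in rad. In form: [[jaw, x, y, z, roll], ...]. A call has 1 to 12 rows; each row is the pose to reach, as a shift and turn from the pose commanded when the call began, along the tool's axes at that moment; what a row does not reach only later rows make up. A row lasts 1/12 s, in which the tool goes at most 41.7 mm and 7.16 degrees, less where a joint would pass 70% of its speed; a pose out of reach is approached as far as the arm can. A call with a gripper value outside its range is refused whole. The fingers move at their own pace and stop on an object; "newtons" is the grip in N (left out, the last holds). Time passes only in rows, so rows that repeat a pose let the fingers close. It gives the time, the measured TCP pose, the force, the opening and the grip force at its end, in the units of the state.
- telemetry.get_obs(): the state, without advancing time (a new reading comes with each control period).
- eyes.get_image(name): name is "side" or "top"; returns a dict with "img" (480x640x3 uint8, blue, green, red), "range_z" (480x640 float32, m along the optical axis (not along the pixel's ray), 0 where there is no reading), "K" (3x3 intrinsics, pixels), "dist_coeffs" ([k1, k2, p1, p2, k3] as OpenCV has them; the pictures are not rectified), "pose" (4x4, takes a point from camera to world coordinates). Camera axes: x right, y down, z forward; pixel columns grow to the right and rows downward; lengths in m; the calibration is good to about 2 mm. A picture is of the moment at which its call begins.
- ctrl.finish_job(): hands the job in; it is judged then, once.
Trained networks look in a picture, given as the dict that the camera call returned (one of the last four; its "shot" number tells which), for a name from the list of things; names that differ only in an ending like _2 or _b are one class to them, and where a whole thing is asked for, a point or a joint stands for the part that bears it (a point fixed in the world has none). Each returns a list of dicts, best first, with "confidence" (0 to 1); they miss things now and then, are a little off and sometimes report something else, mostly with a low value. They report only what shows in the picture. A call takes as long as a camera call.
- eyes.search_frame(thing, picture): "box" ([left, top, right, bottom] in pixels, round what is visible of it).
- eyes.outline_of(thing, picture): "region" (480x640 bool, what is visible of it) and "box" ([left, top, right, bottom] in pixels, round what is visible of it).
- eyes.tip_of(thing, picture): "point" ([column, row] in pixels: a listed point, or the origin of a listed thing).
The state is a dict: "t": time; "q": joint angles; "dq": joint speeds; "effort": joint torques, N m; "tool_pos": TCP position; "tool_rot": TCP orientation; "contact_force": force on the tool from outside, world axes, zero at the start; "wrist_torque": the same for the moment, N m; "opening": finger opening in m; "grip_force": force on a finger pad.
Only numpy, scipy, OpenCV 4.12 (cv2) and the standard library are available. Lean on these libraries where they do the work, as an engineer would, in place of code of your own. Each camera call takes 0.05 s, during which the arm holds its last target. There are 200 camera calls.

TASK

Start a run on the loaded microcentrifuge: first switch on its mains rocker, then push the open lid down gently, without slamming it, until its catch holds it fully shut, and only then press the green start key right down and let it come back up. Use the fingertips only to push: do not grip or lift anything, do not touch the rubber seal under the lid, do not press the red stop key, and leave the bottles, mortar and tube rack beside the machine where they stand.

Things in the scene. Friction and masses are not known exactly. Their poses are not given: they have to be found in the camera images.
- centrifuge: White bench microcentrifuge, fixed, 260 mm deep (x) x 200 mm wide (y), white deck 125 mm high. Origin on the bench; housing x -135 (front) to +125 mm, y -100 to +100. Its front (-x) faces roughly to the robot, +y is left as the robot sees it. Grey control panel at the front, x -138 to -50 mm, rising 10 degrees to the back, 107 mm high in its middle. Behind it the loaded rotor bowl and the lid.
- mains_rocker (a joint): Mains rocker at the left end (+y) of the panel: white, 30 mm long (front to back) x 19 mm, in a black bezel. 0 = off: its far end (away from the robot, with a short black bar) stands up about 10 mm above the panel. 0.4 rad = on: far end down. Snap action: pushing the far end down some 3 mm with 2 to 3 N takes it past the middle (0.2), and it jumps over and stays.
- rocker_on_end (a point): Point on the rocker's top face, 12 mm beyond its pivot, at the far (ON) end: the place to press, downward.
- lid (a joint): Lid, 169 x 180 x 18 mm, white frame, clear window. Opening angle: 0 shut, starts 0.9 to 1.2, limit 1.25 rad. Hinge axis parallel to the centrifuge's y through its x = 105, z = 127 mm. Friction hinge: stays where left, 2 to 4 N at the front edge moves it. Over the last 10 mm at the front edge (0.07 to 0 rad) a spring catch needs about 6 N to snap in, then holds it at 0; else it stays ajar.
- lid_push (a point): Centre of the 60 x 22 mm blue pad on the lid's outer (upper) face near its front edge: 140 mm from the hinge axis along the lid, 21 mm off it square to the lid; the edge is 17 mm further on. The place to push. The open lid's outer face looks up and back, away from the robot, so the push begins from behind it.
- lid_seal: Black rubber seal frame on the underside of the lid, 156 x 170 mm, origin on the hinge axis. Must not be touched.
- start_key (a joint): Green round start key at the right end (-y) of the panel. Value = how far it is pressed: 0 up, 4 mm right down; springs back. 1.5 N to begin, 3.5 N right down, square to the panel face.
- start_top (a point): Centre of the top of the green start key, diameter 24 mm, standing 5 mm above the panel, 46 mm to the right of the red key.
- stop_key (a joint): Red round stop key, same kind and size as the start key; must not be pressed.
- stop_top (a point): Centre of the top of the red stop key, diameter 24 mm, between the display and the start key.
- reagent_bottle: White plastic jar with blue screw cap, 56 mm diameter, 95 mm high, stands loose beside the machine. Origin: centre of its underside.
- amber_bottle: Amber glass bottle with black cap, 42 mm diameter, 90 mm high, loose. Origin: centre of its underside.
- mortar: White porcelain mortar (open bowl), 84 mm across, 50 mm high, loose. Origin: centre of its underside.
- tube_rack: Plywood tube rack with capped tubes, 100 x 58 mm, 50 mm high with the caps, loose. Origin: centre of its underside.

How it is judged:
By the outcome, as a careful person would: the job done as asked, in the order asked, and still so for the second after the job is handed in, with the robot touching nothing.
It also fails if it takes over 53 s, if anything falls off the work surface, if the arm or the gripper's body presses on something with over 40 N, if the wrist force passes 120 N, or if a joint passes its speed limit or range.

## Working session

There is one attempt and no reset: what is moved stays moved. The work goes in short steps, Python scripts to look and compute and a tool call to move; the robot and the scene stay as the last step left them, time stands still between calls to the robot, and variables do not carry over. Pictures are saved under pics/ and viewed, at most 10 in all, crops included, and the job is handed in when it is done.

Besides the shell and the picture viewer there is one more tool, called after "Call:" as name(argument=value, ...), one argument or row to a line, values as JSON. apply_moves: Moves the arm, as the interface text tells. Its arguments: {"type":"object","properties":{"plan":{"type":"array","items":{"type":"array","items":{"type":"number"}}},"newtons":{"type":"number"}},"required":["plan"]}

```bash
mkdir -p pics; ls
cat > h.py <<'E'
import numpy as np, cv2
from station import telemetry, eyes, ctrl
from scipy.spatial.transform import Rotation as R
def world(p,px,z=None):
    K,d,T=p["K"],np.array(p["dist_coeffs"]),np.array(p["pose"])
    n=cv2.undistortPoints(np.array([[px]],float),np.array(K),d)[0,0]
    c,r=int(round(px[0])),int(round(px[1]))
    w=p["range_z"][max(0,r-2):r+3,max(0,c-2):c+3]; w=w[w>0]
    dz=np.median(w) if len(w) else np.nan
    ray=np.array([n[0],n[1],1.]); 
    if z is not None:
        v=T[:3,:3]@ray; return T[:3,3]+v*(z-T[2,3])/v[2]
    return T[:3,:3]@(ray*dz)+T[:3,3]
E
python3 - <<'E'
from h import *
for n in ("side","top"):
    p=eyes.get_image(n); cv2.imwrite(f"pics/{n}0.png",p["img"]); print(n,np.round(np.array(p["pose"]),3).tolist())
    for t in ["centrifuge","rocker_on_end","lid_push","start_top","stop_top","lid_seal","reagent_bottle","amber_bottle","mortar","tube_rack"]:
        for q in eyes.tip_of(t,p)[:1]:
            print(t,np.round(q["point"]),round(q["confidence"],2),np.round(world(p,q["point"]),3))
o=telemetry.get_obs();print(o["t"],o["tool_pos"],o["tool_rot"],o["opening"],ctrl.pinch_z)
E
```

```text
pics
side [[0.894, -0.31, 0.323, 0.325], [-0.447, -0.647, 0.618, -0.42], [0.017, -0.697, -0.717, 0.646], [0.0, 0.0, 0.0, 1.0]]
centrifuge [360. 349.] 0.84 [ 0.533 -0.153  0.116]
rocker_on_end [285. 302.] 0.58 [ 0.478 -0.044  0.12 ]
lid_push [398. 222.] 0.82 [ 0.602 -0.098  0.264]
start_top [351. 386.] 0.81 [ 0.499 -0.191  0.113]
stop_top [327. 359.] 0.53 [ 0.49  -0.144  0.113]
lid_seal [418. 269.] 0.77 [ 0.674 -0.078  0.125]
reagent_bottle [476. 406.] 0.64 [ 0.66  -0.263  0.04 ]
tube_rack [327. 249.] 0.96 [0.613 0.083 0.043]
top [[-0.006, -0.976, 0.22, 0.355], [-1.0, 0.006, -0.001, 0.044], [-0.001, -0.22, -0.976, 1.215], [0.0, 0.0, 0.0, 1.0]]
centrifuge [388. 267.] 0.64 [ 0.552 -0.084  0.112]
rocker_on_end [367. 305.] 0.45 [ 0.478 -0.04   0.115]
lid_push [399. 216.] 0.83 [ 0.617 -0.09   0.251]
start_top [443. 292.] 0.57 [ 0.503 -0.189  0.112]
stop_top [421. 300.] 0.6 [ 0.487 -0.146  0.112]
reagent_bottle [457. 214.] 0.67 [ 0.669 -0.236  0.072]
amber_bottle [479. 282.] 0.81 [ 0.53  -0.277  0.056]
mortar [311. 315.] 0.8 [0.469 0.068 0.006]
tube_rack [291. 243.] 0.71 [0.617 0.11  0.042]
1.1 [0.26156846 0.56762046 0.40472839] [6.72985318e-01 3.06864469e+00 3.50318197e-05] 0.0851420370620075 0.1547
```

Run:
```python
import cv2
for n,(a,b,c,d) in {"side":(220,180,500,440),"top":(270,170,510,350)}.items():
    i=cv2.imread(f"pics/{n}0.png")[b:d,a:c]; s=min(800/(c-a),600/(d-b)); s=int(s*10)/10
    cv2.imwrite(f"pics/{n}0c.png",cv2.resize(i,None,fx=s,fy=s,interpolation=2)); print(s)
```

```text
2.3
3.3
```

View pics/side0c.png

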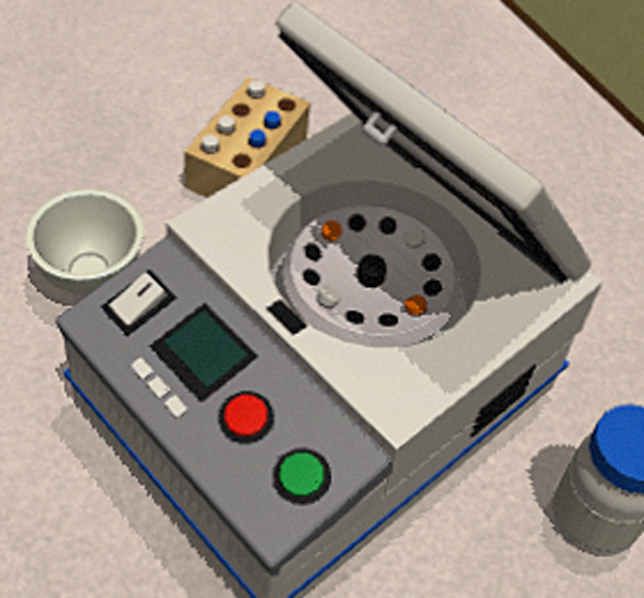

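View pics/top0c.png

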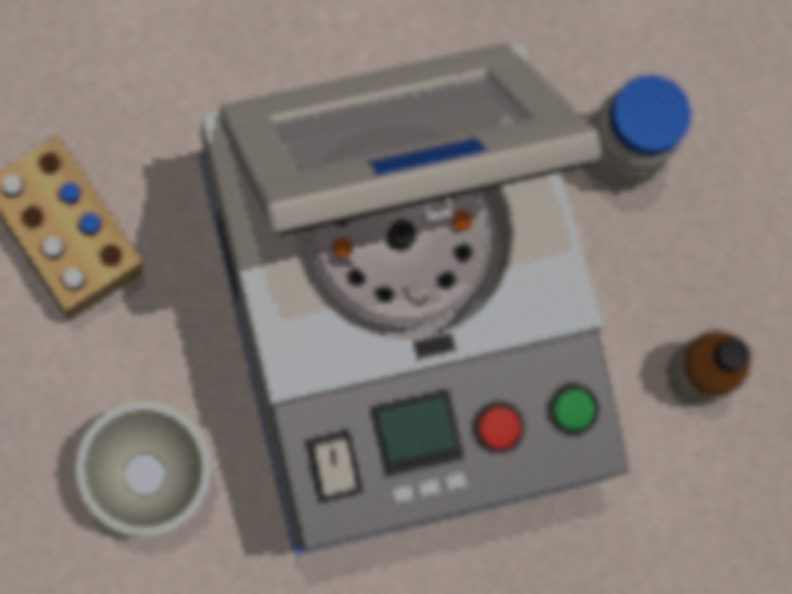

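The views agree. The machine is yawed about +13°, with the rocker at the left of the panel (side crop 140,300) and red then green at the right (245,415 and 300,475). The lid is open at about 1 rad, with the blue pad visible in the top view at (428,158). The bottles stand to the right, the mortar and rack to the left. Next I'll refine the yaw, the lid angle and the key points.

Run:
```python
from h import *
pts={}
for n in ("side","top"):
    p=eyes.get_image(n); hsv=cv2.cvtColor(p["img"],cv2.COLOR_BGR2HSV)
    for k,c in (("start_key","start_top"),("stop_key","stop_top"),("mains_rocker","rocker_on_end"),("lid_push","lid_push")):
        q=(eyes.outline_of(k,p) or [None])[0]
        if q is None: print(n,k,"none"); continue
        b=q["box"]; m=q["region"].copy()
        if k=="start_key": m&=(hsv[...,0]>45)&(hsv[...,0]<85)&(hsv[...,1]>120)
        if k=="stop_key": m&=((hsv[...,0]<10)|(hsv[...,0]>170))&(hsv[...,1]>120)
        if k=="lid_push": m=(hsv[...,0]>100)&(hsv[...,0]<130)&(hsv[...,1]>100); m[:,:370]=0;m[:,430:]=0;m[:190]=0;m[240:]=0
        ys,xs=np.nonzero(m)
        if len(xs)<5: continue
        (cx,cy),_,_=cv2.minAreaRect(np.c_[xs,ys].astype(np.float32))
        print(n,k,round(q["confidence"],2),len(xs),np.round([cx,cy],1),np.round(world(p,(cx,cy)),4), "z=.113:",np.round(world(p,(cx,cy),.113),4) if 'key' in k else '')
    # height map for machine
    v,u=np.mgrid[0:480,0:640]; un=cv2.undistortPoints(np.stack([u,v],-1).reshape(-1,1,2).astype(float),np.array(p["K"]),np.array(p["dist_coeffs"]))[:,0]
    z=p["range_z"].ravel(); T=np.array(p["pose"])
    P=np.c_[un*z[:,None],z]@T[:3,:3].T+T[:3,3]; P=P[z>0]
    box=(P[:,0]>.4)&(P[:,0]<.8)&(P[:,1]>-.24)&(P[:,1]<.06)
    d=P[box&(abs(P[:,2]-.125)<.003)]; print(n,"deck z",np.median(d[:,2]))
    if n=="top":
        s=P[box&(P[:,2]>.085)&(P[:,2]<.3)]
        r=cv2.minAreaRect((s[:,:2]*1000).astype(np.float32)); print("rect",r)
        for hi in (.118,):
            f=P[box&(P[:,2]>.09)&(P[:,2]<hi)]; print("panel rect",cv2.minAreaRect((f[:,:2]*1000).astype(np.float32)))
    L=P[box&(P[:,2]>.16)&(P[:,2]<.3)]; best=None; rng=np.random.default_rng(0)
    for _ in range(400):
        a,b_,c_=L[rng.choice(len(L),3,False)]; nn=np.cross(b_-a,c_-a); l=np.linalg.norm(nn)
        if l<1e-5: continue
        nn/=l; inl=abs((L-a)@nn)<.002
        if best is None or inl.sum()>best.sum(): best=inl
    Q=L[best]; c0=Q.mean(0); nn=np.linalg.svd(Q-c0,full_matrices=False)[2][2]; nn*=np.sign(nn[2])
    print(n,"lid plane",best.sum(),len(L),nn,c0,"theta",np.arccos(nn[2]),"yaw",np.arctan2(nn[1],nn[0]))
o=telemetry.get_obs(); M=R.from_rotvec(o["tool_rot"]).as_matrix(); print(M.round(3))
```

```text
side start_key 0.73 288 [350.7 385.9] [ 0.4984 -0.1911  0.1127] z=.113: [ 0.4983 -0.1913  0.113 ]
side stop_key 0.79 240 [326.5 360. ] [ 0.4887 -0.146   0.1123] z=.113: [ 0.4885 -0.1463  0.113 ]
side mains_rocker 0.67 266 [280.  309.5] [ 0.467  -0.0499  0.1152] z=.113: 
side deck z 0.12541663748952092
side lid plane 1790 3382 [-0.54603727 -0.12520537  0.82835192] [ 0.60049959 -0.10087316  0.26222933] theta 0.5946369721971148 yaw -2.9161909022451558
top start_key none
top stop_key 0.5 119 [421.5 299.5] [ 0.4878 -0.1469  0.1107] z=.113: [ 0.4876 -0.1465  0.113 ]
top mains_rocker none
top lid_push 0.36 122 [399.  216.9] [ 0.6143 -0.0888  0.2547] z=.113: 
top deck z 0.12466159325411597
rect ((577.270751953125, -130.2744140625), (264.89080810546875, 267.3463439941406), 12.492369651794434)
panel rect ((561.1504516601562, -122.45741271972656), (255.4004669189453, 267.6241760253906), 7.274373531341553)
top lid plane 2215 3657 [0.80301298 0.18469119 0.56662096] [ 0.63682096 -0.08296661  0.21858399] theta 0.9683971618975794 yaw 0.2260662677511318
[[-0.908  0.418 -0.   ]
 [ 0.418  0.908  0.   ]
 [ 0.     0.    -1.   ]]
```

Call:
apply_moves(
  plan=[
    [0, -0.454, -0.465, 0, -0.657],
    [0, -0.454, -0.465, 0, -0.657],
    [0, -0.454, -0.465, 0, -0.657],
    [0, -0.454, -0.465, 0, -0.657],
    [0, -0.454, -0.465, 0, -0.657],
    [0, -0.454, -0.465, 0, -0.657],
    [0, -0.454, -0.465, 0, -0.657],
    [0, -0.454, -0.465, 0, -0.657],
    [0, -0.454, -0.465, 0, -0.657],
    [0, -0.454, -0.465, 0, -0.657],
    [0, -0.454, -0.465, 0, -0.657],
    [0, -0.454, -0.465, 0, -0.657],
  ],
  newtons=40,
)

```text
t: 2.6
tool_pos: [0.4265, 0.1022, 0.4052]
tool_rot: [-0.353, 3.12, 0.0]
contact_force: [0.8, 0.9, -0.6]
opening: -0.0
grip_force: 0.0
```

```bash
cat >> h.py <<'E'
O=np.array([.5719,-.0985]); yaw=.226; ex=np.array([np.cos(yaw),np.sin(yaw)]); ey=np.array([-ex[1],ex[0]])
def mw(x,y): return O+x*ex+y*ey
def go(x,y,tipz):
    "tool-frame shift to bring tip centre to machine x,y and height tipz"
    o=telemetry.get_obs(); M=R.from_rotvec(o["tool_rot"]).as_matrix()
    t=np.r_[mw(x,y),tipz+.173]; a=np.arctan2(M[1,0],M[0,0]); 
    roll=(a-(yaw+np.pi)+np.pi/2)%np.pi-np.pi/2
    r=o["tool_pos"]-np.r_[O,0]; print("t",round(o["t"],2),"machine",np.round([r[:2]@ex,r[:2]@ey,r[2]-.173],4),"F",np.round(o["contact_force"],1),"open",round(o["opening"],4))
    print("shift",np.round(M.T@(t-o["tool_pos"]),4),"roll",round(roll,4))
E
python3 -c "
from h import *
go(-.078,.073,.15)"
```

```text
t 2.6 machine [-0.0968  0.2282  0.2322] F [ 0.8  0.9 -0.6] open -0.0
shift [-0.0188 -0.1551  0.0822] roll -0.0006
```

Call:
apply_moves(
  plan=[
    [0, -0.019, -0.155, 0, 0],
    [0, -0.019, -0.155, 0, 0],
    [0, -0.019, -0.155, 0, 0],
    [0, -0.019, -0.155, 0, 0],
    [0, -0.019, -0.155, 0.04, 0],
    [0, -0.019, -0.155, 0.08, 0],
    [0, -0.019, -0.155, 0.08, 0],
    [0, -0.019, -0.155, 0.08, 0],
    [0, -0.019, -0.155, 0.08, 0],
  ],
)

```text
t: 3.35
tool_pos: [0.4801, -0.0426, 0.3267]
tool_rot: [-0.354, 3.12, -0.001]
contact_force: [1.5, 0.3, 1.2]
opening: 0.0001
grip_force: 0.0
```

```bash
python3 -c "
from h import *
go(-.078,.073,.12)
p=eyes.get_image('side');cv2.imwrite('pics/a.png',cv2.resize(p['img'][180:440,200:460],None,fx=2.3,fy=2.3))
for t in ['rocker_on_end','start_top','lid_push']:
  for q in eyes.tip_of(t,p)[:1]: print(t,q['point'],q['confidence'],world(p,q['point']))"
```

```text
t 3.35 machine [-0.0769  0.0751  0.1537] F [1.5 0.3 1.2] open 0.0001
shift [ 0.0012 -0.0021  0.0337] roll -0.0002
rocker_on_end [284.9, 302.4] 0.58 [ 0.47686761 -0.04453603  0.11911826]
start_top [351.6, 384.0] 0.87 [ 0.50071988 -0.18923978  0.11234588]
lid_push [399.8, 218.6] 0.92 [ 0.60629686 -0.09533582  0.2660248 ]
```

View pics/a.png

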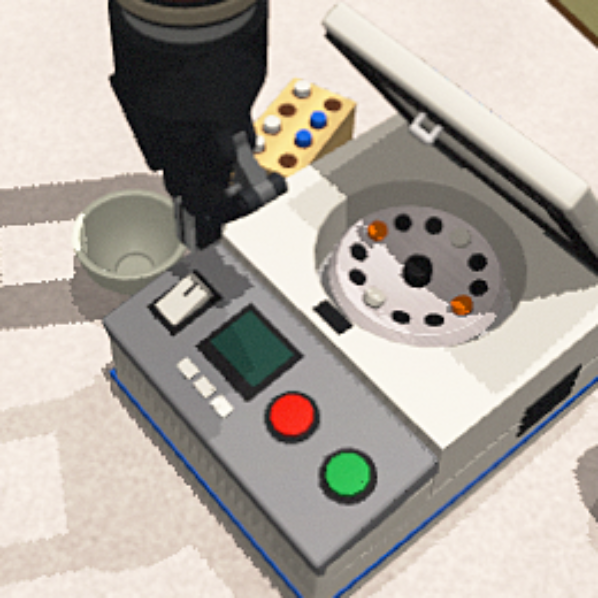

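The fingertips show above the rocker's far end (side crop, tip at 210,245; rocker at 183,300). I'll press down in steps.

Call:
apply_moves(
  plan=[
    [0, 0.001, -0.002, 0.02, 0],
    [0, 0.001, -0.002, 0.03, 0],
    [0, 0.001, -0.002, 0.033, 0],
    [0, 0.001, -0.002, 0.035, 0],
    [0, 0.001, -0.002, 0.037, 0],
    [0, 0.001, -0.002, 0.039, 0],
    [0, 0.001, -0.002, 0.039, 0],
    [0, 0.001, -0.002, 0.039, 0],
  ],
)

```text
t: 4.22
tool_pos: [0.4796, -0.0449, 0.2876]
tool_rot: [-0.353, 3.12, -0.001]
contact_force: [-1.0, 0.6, 7.9]
opening: 0.0002
grip_force: 3.8
```

```bash
python3 -c "
from h import *
go(-.078,.073,.12)"
```

```text
t 4.22 machine [-0.0779  0.0729  0.1146] F [-1.   0.6  7.9] open 0.0002
shift [ 0.0001  0.0001 -0.0054] roll -0.0006
```

Call:
apply_moves(
  plan=[
    [0, 0, 0, 0.001, 0],
    [0, 0, 0, 0.001, 0],
    [0, 0, 0, -0.02, 0],
    [0, 0, 0, -0.06, 0],
    [0, 0, 0, -0.1, 0],
    [0, 0, 0, -0.14, 0],
    [0, 0, 0, -0.16, 0],
    [0, 0, 0, -0.16, 0],
    [0, 0, 0, -0.16, 0],
  ],
)

```text
t: 4.97
tool_pos: [0.479, -0.0449, 0.4472]
tool_rot: [-0.353, 3.12, -0.002]
contact_force: [-0.1, -0.4, 0.3]
opening: -0.0002
grip_force: 0.0
```

```bash
python3 -c "
from h import *
go(.068,.0,.275)
p=eyes.get_image('side');cv2.imwrite('pics/b.png',cv2.resize(p['img'][270:350,240:340],None,fx=6,fy=6,interpolation=2))
for t in ['rocker_on_end']:
  for q in eyes.tip_of(t,p)[:1]: print(t,q['point'],q['confidence'],world(p,q['point']))"
```

```text
t 4.97 machine [-0.0785  0.073   0.2742] F [-0.1 -0.4  0.3] open -0.0002
shift [-0.1465 -0.0729 -0.0004] roll -0.0008
rocker_on_end [289.5, 305.1] 0.57 [ 0.48244613 -0.04718643  0.11296822]
```

View pics/b.png

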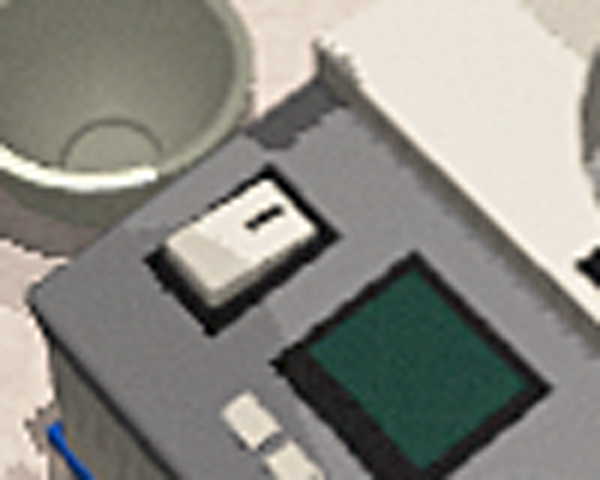

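The rocker is on: in crop b its far end (265,215) is flush and its near end (215,290) stands up. Next I move over and behind the lid.

Call:
apply_moves(
  plan=[
    [0, 0, 0, -0.036, 0],
    [0, -0.02, -0.02, -0.036, 0],
    [0, -0.06, -0.04, -0.036, 0],
    [0, -0.1, -0.06, -0.036, 0],
    [0, -0.13, -0.073, -0.036, 0],
    [0, -0.155, -0.073, -0.036, 0],
    [0, -0.155, -0.073, -0.036, 0],
    [0, -0.155, -0.073, -0.016, 0],
    [0, -0.155, -0.073, 0.004, 0],
    [0, -0.155, -0.073, 0.01, 0],
    [0, -0.155, -0.073, 0.01, 0],
  ],
)

```text
t: 5.98
tool_pos: [0.6454, -0.0812, 0.4309]
tool_rot: [0.352, -3.114, -0.004]
contact_force: [1.3, 0.8, -0.6]
opening: 0.0001
grip_force: 0.0
```

Run:
```python
from h import *
go(.075,0,.263)
o=telemetry.get_obs(); r=o["tool_pos"]-np.r_[O,0]; x0=r[:2]@ex; y0=r[:2]@ey; z0=r[2]-.173
for th in [1.05,.972]+list(np.arange(.9,-.11,-.06)):
    c,s=np.cos(th),np.sin(th); X=.105-.14*c+.021*s+.011; Z=.127+.14*s+.021*c
    print(round(th,3),"abs",np.round([X,Z],4),"shift x,z",round(x0-X,4),round(z0-Z,4))
print("y",-y0)
p=eyes.get_image('side');cv2.imwrite('pics/c.png',cv2.resize(p['img'][100:400,250:570],None,fx=2,fy=2))
```

```text
t 5.98 machine [0.0755 0.0003 0.2579] F [ 1.3  0.8 -0.6] open 0.0001
shift [ 0.0005 -0.0003 -0.0051] roll -0.0008
1.05 abs [0.0646 0.2589] shift x,z 0.0109 -0.001
0.972 abs [0.0544 0.2545] shift x,z 0.0211 0.0034
0.9 abs [0.0454 0.2497] shift x,z 0.0301 0.0081
0.84 abs [0.0382 0.2453] shift x,z 0.0373 0.0126
0.78 abs [0.0312 0.2404] shift x,z 0.0443 0.0175
0.72 abs [0.0246 0.2351] shift x,z 0.0509 0.0228
0.66 abs [0.0183 0.2294] shift x,z 0.0572 0.0284
0.6 abs [0.0123 0.2234] shift x,z 0.0632 0.0345
0.54 abs [0.0067 0.217 ] shift x,z 0.0688 0.0409
0.48 abs [0.0015 0.2103] shift x,z 0.074 0.0476
0.42 abs [-0.0033  0.2033] shift x,z 0.0788 0.0546
0.36 abs [-0.0076  0.196 ] shift x,z 0.0831 0.0619
0.3 abs [-0.0115  0.1884] shift x,z 0.087 0.0694
0.24 abs [-0.015   0.1807] shift x,z 0.0905 0.0772
0.18 abs [-0.018   0.1727] shift x,z 0.0935 0.0851
0.12 abs [-0.0205  0.1646] shift x,z 0.096 0.0933
0.06 abs [-0.0225  0.1564] shift x,z 0.098 0.1015
0.0 abs [-0.024  0.148] shift x,z 0.0995 0.1099
-0.06 abs [-0.025   0.1396] shift x,z 0.1005 0.1183
y -0.00034473340134908196
```

View pics/c.png

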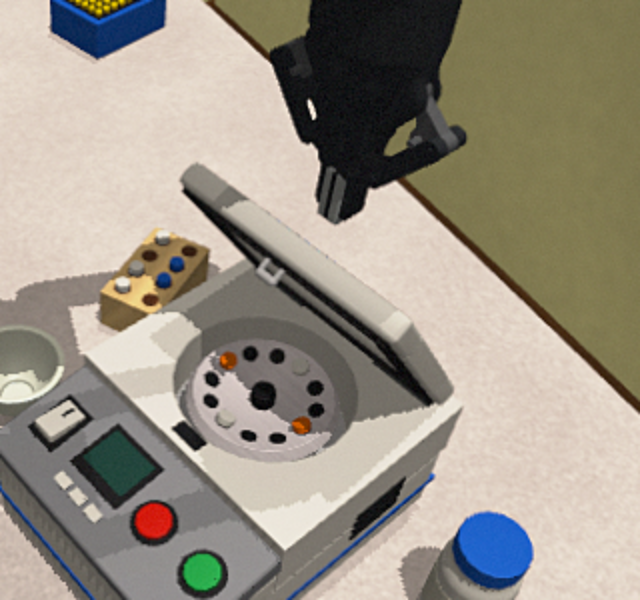

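The tips are free behind and above the pad (crop c, tip at 335,215), and the rocker is still on. Now I push slowly along the arc.

Call:
apply_moves(
  plan=[
    [0, 0.011, 0, 0, 0],
    [0, 0.018, 0, 0.002, 0],
    [0, 0.021, 0, 0.0035, 0],
    [0, 0.0255, 0, 0.006, 0],
    [0, 0.03, 0, 0.008, 0],
    [0, 0.0335, 0, 0.0105, 0],
    [0, 0.0375, 0, 0.0125, 0],
    [0, 0.041, 0, 0.015, 0],
    [0, 0.0445, 0, 0.0175, 0],
    [0, 0.0475, 0, 0.02, 0],
    [0, 0.051, 0, 0.023, 0],
    [0, 0.051, 0, 0.023, 0],
  ],
)

```text
t: 7.03
tool_pos: [0.5961, -0.093, 0.4118]
tool_rot: [0.352, -3.12, -0.0]
contact_force: [0.6, 0.6, 0.7]
opening: 0.0001
grip_force: 0.2
```

```bash
cat > lid.py <<'E'
from h import *
go(.0246,0,.2351)
o=telemetry.get_obs(); r=o["tool_pos"]-np.r_[O,0]; x0=r[:2]@ex; z0=r[2]-.173
for th in np.arange(.72,-.11,-.06):
    c,s=np.cos(th),np.sin(th); X=.105-.14*c+.021*s+.011; Z=.127+.14*s+.021*c
    print(round(th,3),"shift x,z",round(x0-X,4),round(z0-Z,4))
p=eyes.get_image('side')
v,u=np.mgrid[0:480,0:640]; un=cv2.undistortPoints(np.stack([u,v],-1).reshape(-1,1,2).astype(float),np.array(p["K"]),np.array(p["dist_coeffs"]))[:,0]
z=p["range_z"].ravel(); T=np.array(p["pose"]); P=np.c_[un*z[:,None],z]@T[:3,:3].T+T[:3,3]; P=P[z>0]
q=P[:,:2]-O; X=q@ex; Y=q@ey
m=(abs(Y)>.06)&(abs(Y)<.088)&(X<.09)&(X>-.07)&(P[:,2]>.133)&(P[:,2]<.3)
L=np.c_[X,P[:,2]][m]; h=L-[.105,.127]
# polar: farthest part of lid top edge
a=np.arctan2(h[:,1],-h[:,0]); rr=np.hypot(*h.T); k=rr>.148
print("lid polar angle pct(edge)",np.percentile(a[k],[5,50,95]).round(3),"n",k.sum()," top corner should be theta+.133")
cv2.imwrite('pics/l.png',cv2.resize(p['img'][100:400,250:570],None,fx=2,fy=2))
E
python3 lid.py
```

```text
t 7.03 machine [ 0.0249 -0.      0.2388] F [0.6 0.6 0.7] open 0.0001
shift [0.0002 0.     0.0037] roll -0.0011
0.72 shift x,z 0.0003 0.0037
0.66 shift x,z 0.0066 0.0094
0.6 shift x,z 0.0125 0.0154
0.54 shift x,z 0.0181 0.0218
0.48 shift x,z 0.0233 0.0285
0.42 shift x,z 0.0281 0.0356
0.36 shift x,z 0.0325 0.0428
0.3 shift x,z 0.0364 0.0504
0.24 shift x,z 0.0398 0.0581
0.18 shift x,z 0.0428 0.0661
0.12 shift x,z 0.0453 0.0742
0.06 shift x,z 0.0473 0.0825
-0.0 shift x,z 0.0489 0.0908
-0.06 shift x,z 0.0499 0.0993
lid polar angle pct(edge) [0.775 0.837 0.892] n 702  top corner should be theta+.133
```

Call:
apply_moves(
  plan=[
    [0, 0.0035, 0, 0.008, 0],
    [0, 0.0065, 0, 0.011, 0],
    [0, 0.0095, 0, 0.014, 0],
    [0, 0.0125, 0, 0.017, 0],
    [0, 0.0155, 0, 0.0205, 0],
    [0, 0.018, 0, 0.0235, 0],
    [0, 0.021, 0, 0.027, 0],
    [0, 0.0235, 0, 0.03, 0],
    [0, 0.026, 0, 0.034, 0],
    [0, 0.028, 0, 0.0375, 0],
    [0, 0.03, 0, 0.041, 0],
    [0, 0.0325, 0, 0.0445, 0],
  ],
)

```text
t: 8.08
tool_pos: [0.5648, -0.1001, 0.3679]
tool_rot: [0.353, -3.122, -0.0]
contact_force: [1.8, 0.9, 1.3]
opening: 0.0004
grip_force: 0.9
```

```bash
python3 lid.py
```

```text
t 8.08 machine [-7.300e-03  1.000e-04  1.949e-01] F [1.8 0.9 1.3] open 0.0004
shift [-0.0319 -0.     -0.0402] roll -0.0008
0.72 shift x,z -0.0319 -0.0402
0.66 shift x,z -0.0255 -0.0345
0.6 shift x,z -0.0196 -0.0285
0.54 shift x,z -0.014 -0.0221
0.48 shift x,z -0.0088 -0.0154
0.42 shift x,z -0.004 -0.0084
0.36 shift x,z 0.0004 -0.0011
0.3 shift x,z 0.0043 0.0065
0.24 shift x,z 0.0077 0.0142
0.18 shift x,z 0.0107 0.0222
0.12 shift x,z 0.0132 0.0303
0.06 shift x,z 0.0152 0.0385
-0.0 shift x,z 0.0167 0.0469
-0.06 shift x,z 0.0178 0.0553
lid polar angle pct(edge) [0.401 0.468 0.894] n 610  top corner should be theta+.133
```

View pics/l.png

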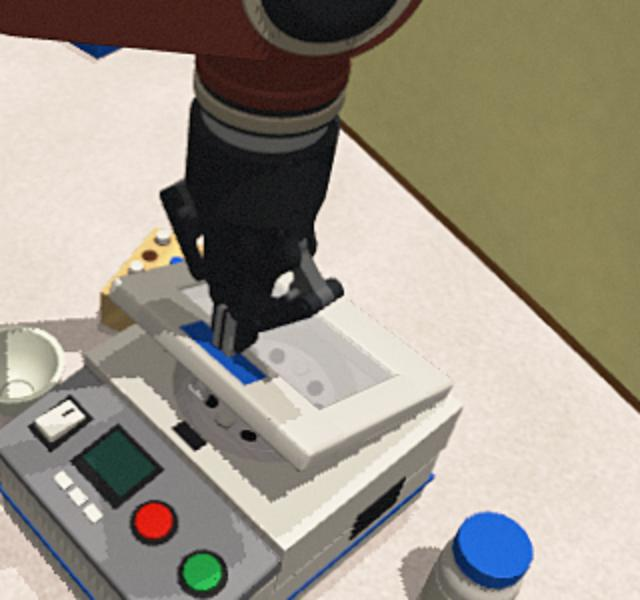

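The fingertip sits on the blue pad (crop 230,345) and the lid is following at about 0.35 rad. I continue slowly to just above the catch.

Call:
apply_moves(
  plan=[
    [0, 0.002, 0, 0.003, 0],
    [0, 0.0045, 0, 0.0065, 0],
    [0, 0.006, 0, 0.0105, 0],
    [0, 0.0075, 0, 0.0145, 0],
    [0, 0.009, 0, 0.0185, 0],
    [0, 0.0105, 0, 0.0225, 0],
    [0, 0.012, 0, 0.0265, 0],
    [0, 0.013, 0, 0.0305, 0],
    [0, 0.014, 0, 0.0335, 0],
    [0, 0.015, 0, 0.0365, 0],
    [0, 0.015, 0, 0.0385, 0],
    [0, 0.015, 0, 0.0385, 0],
  ],
)

```text
t: 9.13
tool_pos: [0.5503, -0.1034, 0.3293]
tool_rot: [0.353, -3.121, -0.0]
contact_force: [0.6, -0.4, 0.4]
opening: 0.0002
grip_force: 0.0
```

```bash
python3 lid.py
```

```text
t 9.13 machine [-0.0222  0.      0.1563] F [ 0.6 -0.4  0.4] open 0.0002
shift [-0.0467  0.     -0.0788] roll -0.0008
0.72 shift x,z -0.0468 -0.0788
0.66 shift x,z -0.0405 -0.0731
0.6 shift x,z -0.0345 -0.0671
0.54 shift x,z -0.0289 -0.0607
0.48 shift x,z -0.0237 -0.054
0.42 shift x,z -0.0189 -0.047
0.36 shift x,z -0.0146 -0.0397
0.3 shift x,z -0.0106 -0.0321
0.24 shift x,z -0.0072 -0.0244
0.18 shift x,z -0.0042 -0.0164
0.12 shift x,z -0.0017 -0.0083
0.06 shift x,z 0.0003 -0.0001
-0.0 shift x,z 0.0018 0.0083
-0.06 shift x,z 0.0028 0.0167
lid polar angle pct(edge) [0.109 0.184 0.726] n 481  top corner should be theta+.133
```

Call:
apply_moves(
  plan=[
    [0, 0.0005, 0, 0.001, 0],
    [0, 0.001, 0, 0.002, 0],
    [0, 0.001, 0, 0.003, 0],
    [0, 0.001, 0, 0.004, 0],
    [0, 0.0015, 0, 0.005, 0],
    [0, 0.0015, 0, 0.006, 0],
    [0, 0.002, 0, 0.007, 0],
    [0, 0.002, 0, 0.008, 0],
    [0, 0.002, 0, 0.0085, 0],
    [0, 0.002, 0, 0.009, 0],
    [0, 0.002, 0, 0.0095, 0],
    [0, 0.002, 0, 0.0095, 0],
  ],
)

```text
t: 10.18
tool_pos: [0.5487, -0.1039, 0.3213]
tool_rot: [-0.353, 3.121, 0.0]
contact_force: [-1.5, 1.2, 8.0]
opening: -0.0001
grip_force: 3.7
```

```bash
python3 lid.py | grep -v shift
```

```text
t 10.18 machine [-0.0238 -0.      0.1483] F [-1.5  1.2  8. ] open -0.0001
lid polar angle pct(edge) [0.058 0.128 0.697] n 433  top corner should be theta+.133
```

Call:
apply_moves(
  plan=[
    [0, 0, 0, 0.001, 0],
    [0, 0, 0, 0.0015, 0],
    [0, 0, 0, 0.002, 0],
    [0, 0, 0, 0.002, 0],
  ],
)

```text
t: 10.57
tool_pos: [0.5488, -0.1039, 0.3212]
tool_rot: [0.353, -3.122, 0.0]
contact_force: [-7.2, 2.1, 15.3]
opening: 0.0001
grip_force: 7.7
```

Call:
apply_moves(
  plan=[
    [0, 0, 0, -0.005, 0],
    [0, 0, 0, -0.03, 0],
    [0, 0, 0, -0.06, 0],
    [0, 0.03, -0.03, -0.06, 0],
    [0, 0.06, -0.06, -0.06, 0],
    [0, 0.073, -0.074, -0.06, 0],
    [0, 0.073, -0.074, -0.06, 0],
    [0, 0.073, -0.074, -0.06, 0],
  ],
)

```text
t: 11.23
tool_pos: [0.4932, -0.193, 0.3773]
tool_rot: [0.349, -3.121, -0.001]
contact_force: [0.9, 0.6, 0.4]
opening: -0.0005
grip_force: 0.0
```

```bash
python3 lid.py | grep lid
python3 - <<'E'
from h import *
go(-.0965,-.074,.12)
p=eyes.get_image('top'); v,u=np.mgrid[0:480,0:640]; un=cv2.undistortPoints(np.stack([u,v],-1).reshape(-1,1,2).astype(float),np.array(p["K"]),np.array(p["dist_coeffs"]))[:,0]
z=p["range_z"].ravel(); T=np.array(p["pose"]); P=np.c_[un*z[:,None],z]@T[:3,:3].T+T[:3,3]; P=P[z>0]
q=P[:,:2]-O; X=q@ex; Y=q@ey
m=(Y>.02)&(Y<.08)&(X>-.04)&(X<.1)&(abs(P[:,2]-.145)<.02); k=abs(Y[m])>.07
A=np.polyfit(X[m][k],P[:,2][m][k],1); print("lid frame slope",A, "front z",np.polyval(A,-.05),k.sum())
E
```

```text
lid polar angle pct(edge) [0.055 0.122 0.149] n 315  top corner should be theta+.133
t 11.28 machine [-0.0973 -0.0739  0.2044] F [-0.9 -0.4 -0.8] open 0.0001
shift [-0.0008 -0.0001  0.0844] roll -0.0017
lid frame slope [0.00041221 0.14756616] front z 0.14754554616232735 378
```

View pics/l.png

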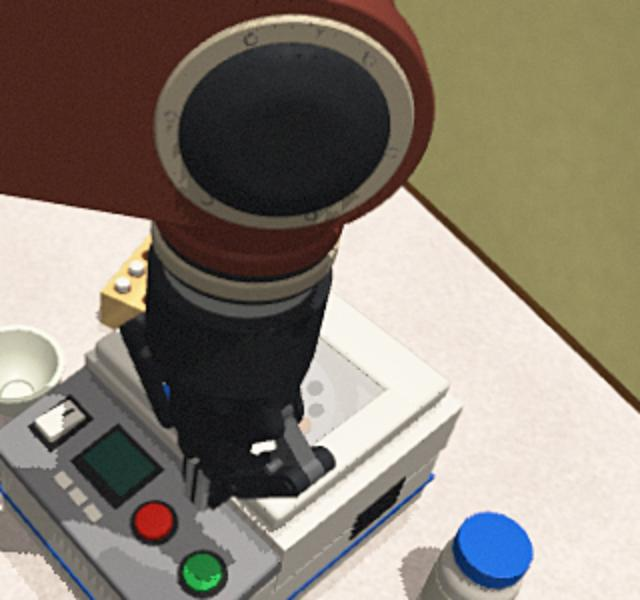

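The lid is fully shut (slope 0.0004, top at 147.5 mm), and the tips are over the start key side, clear of red. Now I press green.

Call:
apply_moves(
  plan=[
    [0, 0, 0, 0.04, 0],
    [0, 0, 0, 0.075, 0],
    [0, 0, 0, 0.084, 0],
    [0, 0, 0, 0.088, 0],
    [0, 0, 0, 0.09, 0],
    [0, 0, 0, 0.092, 0],
    [0, 0, 0, 0.093, 0],
    [0, 0, 0, 0.094, 0],
    [0, 0, 0, 0.0945, 0],
    [0, 0, 0, 0.0945, 0],
    [0, 0, 0, 0.0945, 0],
  ],
)

```text
t: 12.25
tool_pos: [0.4943, -0.1926, 0.285]
tool_rot: [-0.353, 3.12, -0.002]
contact_force: [1.3, -1.3, 1.4]
opening: -0.0001
grip_force: 0.9
```

```bash
python3 -c "
from h import *
go(-.0965,-.074,.1085)"
```

```text
t 12.25 machine [-0.0967 -0.0743  0.112 ] F [ 1.3 -1.3  1.4] open -0.0001
shift [-0.0002  0.0003  0.0035] roll -0.0009
```

Call:
apply_moves(
  plan=[
    [0, 0, 0, 0.001, 0],
    [0, 0, 0, 0.002, 0],
    [0, 0, 0, 0.003, 0],
    [0, 0, 0, 0.0035, 0],
    [0, 0, 0, 0.004, 0],
    [0, 0, 0, 0.004, 0],
    [0, 0, 0, 0.004, 0],
  ],
)

```text
t: 12.83
tool_pos: [0.4944, -0.1926, 0.2815]
tool_rot: [-0.353, 3.12, -0.002]
contact_force: [-0.7, 1.2, 9.2]
opening: 0.0001
grip_force: 4.5
```

Call:
apply_moves(
  plan=[
    [0, 0, 0, 0.0005, 0],
    [0, 0, 0, 0.001, 0],
    [0, 0, 0, 0.001, 0],
    [0, 0, 0, 0.001, 0],
  ],
)

```text
t: 13.17
tool_pos: [0.4945, -0.1926, 0.2814]
tool_rot: [-0.353, 3.12, -0.002]
contact_force: [-2.1, 1.8, 13.2]
opening: -0.0001
grip_force: 6.7
```

The key is hard down: 13 N with no further travel. Releasing and backing away.

Call:
apply_moves(
  plan=[
    [0, 0, 0, -0.005, 0],
    [0, 0, 0, -0.03, 0],
    [0, 0, 0, -0.07, 0],
    [0, 0, 0, -0.11, 0],
    [0, 0, 0, -0.15, 0],
    [0, 0.03, 0, -0.18, 0],
    [0, 0.06, 0, -0.2, 0],
    [0, 0.06, 0, -0.2, 0],
    [0, 0.06, 0, -0.2, 0],
    [0, 0.06, 0, -0.2, 0],
  ],
)

```text
t: 14.0
tool_pos: [0.4353, -0.2056, 0.477]
tool_rot: [0.352, -3.12, -0.003]
contact_force: [0.2, 1.2, -0.6]
opening: 0.0
grip_force: 0.0
```

```bash
python3 lid.py | grep lid
python3 - <<'E'
from h import *
p=eyes.get_image('side');cv2.imwrite('pics/f.png',cv2.resize(p['img'][150:460,200:520],None,fx=1.9,fy=1.9))
for t in ['rocker_on_end','start_top','stop_top']:
  for q in eyes.tip_of(t,p)[:1]: print(t,q['point'],q['confidence'],world(p,q['point']))
o=telemetry.get_obs(); print(o['t'],o['contact_force'])
E
```

```text
lid polar angle pct(edge) [0.055 0.125 0.147] n 256  top corner should be theta+.133
rocker_on_end [287.3, 301.8] 0.77 [ 0.48182619 -0.04123558  0.11379109]
start_top [350.8, 384.3] 0.68 [ 0.49969191 -0.18909659  0.11220087]
stop_top [327.3, 358.2] 0.75 [ 0.49067517 -0.14433228  0.11272665]
14.25 [0.3697216  0.29000639 0.3356452 ]
```

View pics/f.png

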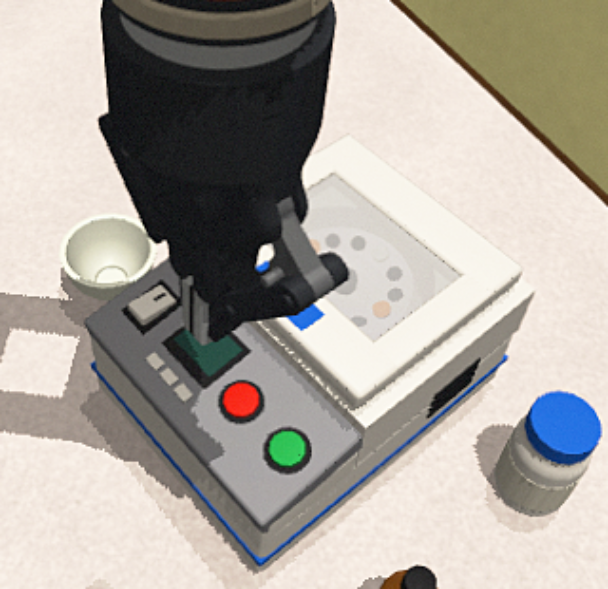

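The rocker is on (150,300), the lid is shut, both keys are up (red 240,400; green 288,450), the bottles and mortar have not moved, and the arm is clear. Handing in.

```bash
python3 -c "
from h import *
print(ctrl.finish_job())"
```

```text
the job is handed in; nothing more can be done
None
```

I switched the mains rocker on, pushed the lid down slowly until it was fully shut, then pressed the green start key right down and let it come back up; I handed the job in at about 14 s, with the arm clear of everything.

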